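# Unstack the press tooling and put each piece on its place

### The job

Take the stack of press tooling apart from the top down, one piece at a time, and set each on the middle of its own place: the bakelite knob in the upturned cream enamel lid, then the chrome roller sleeve over the pin of the pin base, then the brass die on the low round anvil, and last the square steel block on the square rubber mat, lined up with the mat's sides. Keep every piece upright and set it down rather than dropping it. Leave the two brass eyelet punches standing where they are, and let go of everything at the end.

Things in the scene. Friction and masses are not known exactly. Their poses are not given: they have to be found in the camera images.
- knob: Dark brown bakelite knob, top of the stack. Skirt 36 mm diameter and 7 mm high, tapering (7 to 10 mm) to a fluted grip 28 mm diameter from 10 mm up to the top at 30 mm. Origin at the centre of its underside, z up along its axis. About 50 g.
- sleeve: Chrome roller sleeve, second from the top: a plain upright ring, outside diameter 44 mm, hole 26 mm right through, 26 mm high. Origin at the centre of its underside, z along its axis. About 150 g.
- die: Brass die, third from the top: a plain round disc, 54 mm diameter, 20 mm high. Origin at the centre of its underside, z along its axis. About 300 g.
- block: Dark steel die block, bottom of the stack, standing on the shelf surface (z = 0): 66 x 66 mm square, 24 mm high. Origin at the centre of its underside, x and y along its sides, z up. About 500 g. The pieces above it are centred on one another to within about 2 mm, each simply resting on the one below: the undersides are at 24 mm (die), 44 mm (sleeve) and 70 mm (knob).
- cup_lid: Place of the knob: cream enamel cup lid lying upside down as a shallow dish, fixed. Outside diameter 96 mm at the rim, inside about 82 mm at the floor; floor 4 mm and rim 10 mm above the shelf. Origin at the centre of its underside.
- pin_base: Place of the sleeve: dark steel disc, 78 mm diameter, 10 mm high, fixed, with one bright upright pin in its centre, 8 mm diameter, standing 18 mm above the disc (its tip 28 mm above the shelf). The sleeve goes over the pin and rests on the disc. Origin at the centre of its underside.
- anvil: Place of the die: low round bright steel anvil, fixed, 30 mm high, flat top 76 mm diameter (foot 84 mm). It stands on its own on the shelf; it is not the anvil of the lever press at the side. Origin at the centre of its underside.
- mat: Place of the block: square black rubber mat with thin grey lines near its edges, fixed, 100 x 100 mm, 4 mm thick. Origin at the centre of its underside, x and y along its sides.
- punch_a: Loose brass eyelet punch standing upright, 24 mm diameter foot, 60 mm high, on the robot's side of the stack or beyond it (it changes). To be left alone. Origin at the centre of its underside, z up.
- punch_b: The other brass eyelet punch, the same shape as punch_a, on the opposite side of the stack. To be left alone. Origin at the centre of its underside, z up.

How it is judged:
By the outcome, as a careful person would: the job done as asked, in the order asked, and still so for the second after the job is handed in, with the robot touching nothing.
It also fails if it takes over 120 s, if anything falls off the work surface, if the arm or the gripper's body presses on something with over 40 N, if the wrist force passes 120 N, or if a joint passes its speed limit or range.

### The arm

A 6-joint arm with a two-finger parallel gripper is mounted at the origin on the work surface. World frame = base frame: x ahead of the robot, y to its left, z up, the work surface at z = 0. Lengths are in m, angles in rad, forces in N, time in s.
With the tool pointing down it reaches from about 0.275 to 0.725 m from the base axis. Payload 15.9 kg.
Tool frame: the origin (TCP) lies where the fingers leave the gripper's body, on its centre line; the fingertips stand 73 mm ahead of it and the grasp point (between the pads) lies r.grip_depth ahead of it (r.grip_depth is the distance from the TCP to the grasp point, in m); y points along the fingers, x is the direction in which the jaws open and shut, and the axes are right-handed (so a half turn about y gives the same grasp; the last joint's range is limited). The gripper opens to 85 mm and grips with 20 to 120 N. Pads are 22 mm wide; open, the fingers measure 114 mm over their backs; the gripper's body (76 mm by 85 mm) begins 54 mm behind the grasp point. The pads swing forward as they close: fully open they stand 13 mm farther back than shut.
Start: joints at [1.142, 0.213, -0.034, 1.323, 0, 1.571], TCP at [0.208, 0.455, 0.304] pointing down, gripper open.
Joint ranges: [-2.98, 2.98], [-0.74, 1.72], [-1.14, 1.35], [-2.1, 2.04], [-1.57, 1.44], [-3.14, 3.14]. Speed limits (rad/s): [1.89, 1.89, 2.39, 2.57, 3.14, 3.14].

### API

Orientations are given as [roll, pitch, yaw] about the fixed x, y, z axes, in that order (R = Rz(yaw) Ry(pitch) Rx(roll)).
In Python, from plant import r gives the robot as it stands.
- The arm moves only by the shell command python3 -m creep 'ROWS' [FORCE]. ROWS is a JSON object of lists of equal length, an entry for each row: "travel": the shift along the world's x, y, z in m, a list of three; "rotation": the turn, a rotation vector about the world's x, y, z in degrees, a list of three; "jaw": the opening, from 0 (shut) to 1 (fully open). A call has 1 to 10 rows; each row shifts and turns the pose as measured when the row begins; what a row does not reach is not made up. A row lasts 1/10 s, in which the tool goes at most 50 mm and 8.59 degrees, less where a joint would pass 70% of its speed; a pose out of reach is approached as far as the arm can. A call with a gripper value outside its range is refused whole. The fingers move at their own pace and stop on an object; FORCE is the grip in N (left out, the last holds). Time passes only in rows, so rows that do not move let the fingers close. It gives the time, the measured TCP pose, the force and the opening at its end, in the units of the state.
- r.read_state(): the state, without advancing time (a new reading comes with each control period).
- r.snapshot(name): name is "scene" or "side" or "wrist"; returns a dict with "pixels" (400x640x3 uint8, blue, green, red), "range_z" (400x640 float32, m along the optical axis (not along the pixel's ray), 0 where there is no reading), "K" (3x3 intrinsics, pixels), "eye" and "orientation" of the camera in the world; the wrist camera has in their place "T_tool_cam" (4x4, takes a point from camera to tool coordinates, whose origin is the TCP and whose axes are the tool frame's). Camera axes: x right, y up, looking along -z (the intrinsics and any distortion apply to the point x, -y, -z); pixel columns grow to the right and rows downward; lengths in m; the calibration is good to about 2 mm. A picture is of the moment at which its call begins: read the wrist's pose just before it.
- r.close_job(): hands the job in, once; it reports no verdict.
The state is a dict: "time": time; "joints": joint angles; "qd": joint speeds; "tau": joint torques, N m; "ee_pos": TCP position; "tcp_rot": TCP orientation; "force": force on the tool from outside, world axes, zero at the start; "torque": the same for the moment, N m; "gripper_width": finger opening in m.
Only numpy, scipy, OpenCV 4.12 (cv2) and the standard library are available. Lean on these libraries where they do the work, as an engineer would, in place of code of your own. Each camera call takes 0.05 s, during which the arm holds its last target. There are 200 camera calls.

## Working session

There is one attempt and no reset: what is moved stays moved. The work goes in short steps, Python scripts to look and compute and a shell command to move; the robot and the scene stay as the last step left them, time stands still between calls to the robot, and variables do not carry over. Pictures are saved under pics/ and viewed, about 12 in all and at most 16, crops included, and the job is handed in when it is done.

```bash
ls; mkdir -p pics
cat > h.py <<'E'
import numpy as np, cv2
from plant import r
from scipy.spatial.transform import Rotation as R
def pose():
    s=r.read_state(); return s
def cam(name):
    s=r.read_state(); d=r.snapshot(name)
    if name=="wrist":
        T=np.eye(4); T[:3,:3]=R.from_euler('xyz',s['tcp_rot']).as_matrix() if np.size(s['tcp_rot'])==3 else s['tcp_rot']; T[:3,3]=s['ee_pos']; T=T@np.array(d['T_tool_cam'])
    else:
        T=np.eye(4); o=np.array(d['orientation']); T[:3,:3]=o if o.size==9 else R.from_euler('xyz',o).as_matrix(); T[:3,3]=d['eye']
    z=d['range_z']; K=np.array(d['K']); v,u=np.mgrid[:z.shape[0],:z.shape[1]]
    P=np.stack([(u-K[0,2])/K[0,0]*z,-(v-K[1,2])/K[1,1]*z,-z],-1)@T[:3,:3].T+T[:3,3]
    P[z==0]=np.nan
    return d,P,T
E
python3 - <<'E'
from h import *
print(r.read_state(), r.grip_depth)
for n in ("scene","side"):
    d,P,T=cam(n); cv2.imwrite(f'pics/{n}0.png',d['pixels']); np.save(f'{n}0.npy',P)
    print(n,[k for k in d],d['eye'],d['orientation'],np.array(d['K']).tolist(),{k:d[k] for k in d if k not in('pixels','range_z','K')})
    print(np.isnan(P[...,2]).mean())
E
```

```text
pics
{'time': 0.0, 'joints': array([ 1.14203360e+00,  2.13334881e-01, -3.50460382e-02,  1.32350848e+00,
        2.98066698e-05,  1.57080279e+00]), 'qd': array([ 1.69089006e-03, -8.21998097e-04, -1.07609762e-03, -2.03971347e-03,
        9.55321513e-04, -5.25423229e-05]), 'tau': array([-1.50169282e-03, -6.86162567e+01,  4.87119234e+01,  1.73177489e-02,
        2.90854987e-04, -2.70914154e-05]), 'ee_pos': array([0.20775849, 0.45450752, 0.30343194]), 'tcp_rot': array([-1.57076653e+00,  1.09306959e-03,  1.14202713e+00]), 'force': array([-0.53937125,  0.18548133, -0.20026976]), 'torque': array([ 0.01111079, -0.02628555,  0.02450801]), 'gripper_width': 0.08590844175793377} 0.0539
scene ['pixels', 'range_z', 'K', 'eye', 'orientation'] [ 0.99451757 -0.41338969  1.08356111] [ 0.54804911 -0.00129943  0.8684172 ] [[481.3090133118591, 0.0, 308.62511367869564], [0.0, 481.3090133118591, 195.1780246666824], [0.0, 0.0, 1.0]] {'eye': array([ 0.99451757, -0.41338969,  1.08356111]), 'orientation': array([ 0.54804911, -0.00129943,  0.8684172 ])}
0.0040078125
side ['pixels', 'range_z', 'K', 'eye', 'orientation'] [ 0.37051825 -0.6773264   0.88747197] [ 0.71426048 -0.0009543  -0.258772  ] [[505.0751145047634, 0.0, 314.2944954178177], [0.0, 505.0751145047634, 203.34552822943496], [0.0, 0.0, 1.0]] {'eye': array([ 0.37051825, -0.6773264 ,  0.88747197]), 'orientation': array([ 0.71426048, -0.0009543 , -0.258772  ])}
0.00409765625
```

View pics/scene0.png

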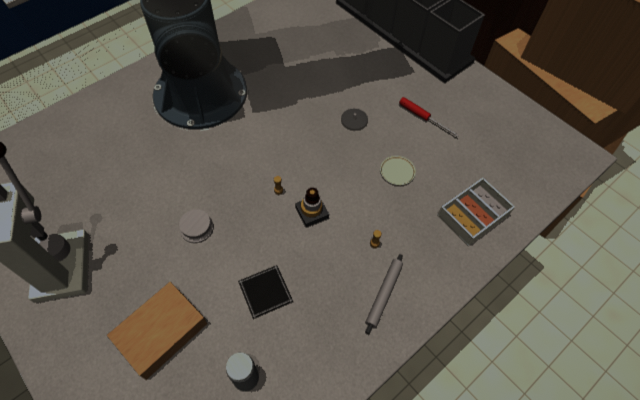

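View pics/side0.png

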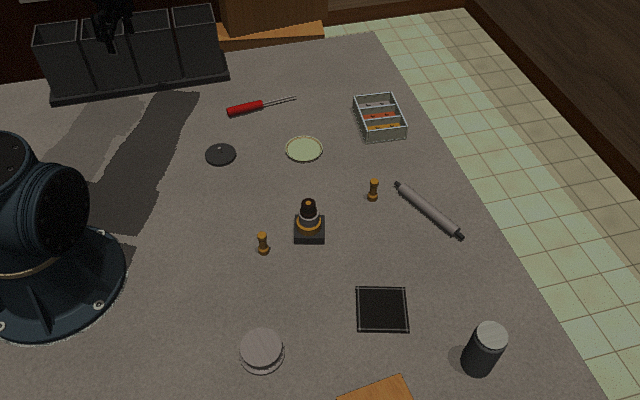

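The scene view shows the knob on the stack at (312,195), pin base (354,119), lid (398,171), anvil (196,225), mat (265,291) and punches at (278,185) and (376,240). The side view agrees. Next I measure them using depth.

Run:
```python
from h import *
S={'scene':dict(pin=(354,119),lid=(398,171),stack=(312,200),anvil=(196,225),mat=(265,291),pa=(278,185),pb=(376,240)),
'side':dict(pin=(220,154),lid=(304,149),stack=(309,222),anvil=(262,348),mat=(382,309),pa=(263,243),pb=(373,190))}
band=dict(pin=[(.007,.013)],lid=[(.007,.014)],anvil=[(.026,.034)],mat=[(.002,.008)],stack=[(.021,.027),(.041,.047),(.067,.073),(.097,.104)],pa=[(.045,.064)],pb=[(.045,.064)])
for n in S:
    P=np.load(n+'0.npy'); img=cv2.imread(f'pics/{n}0.png').astype(int)
    for k,(u,v) in S[n].items():
        w=40 if k in('mat','anvil','lid') else 22
        Q=P[v-w:v+w,u-w:u+w].reshape(-1,3)
        I=img[v-w:v+w,u-w:u+w].reshape(-1,3)
        for lo,hi in band[k]:
            m=(Q[:,2]>lo)&(Q[:,2]<hi); q=Q[m]
            if k=='mat': q=Q[(I.sum(1)<120)&(abs(Q[:,2]-.004)<.006)]
            if len(q)<5: print(n,k,len(q));continue
            (cx,cy),sz,a=cv2.minAreaRect((q[:,:2]*1000).astype(np.float32))
            c,rad=cv2.minEnclosingCircle((q[:,:2]*1000).astype(np.float32))
            print(n,k,len(q),'z%.1f'%(np.median(q[:,2])*1e3),'rect',np.round([cx,cy,*sz,a],1),'circ',np.round([*c,rad],1),'med',np.round(np.median(q[:,:2],0)*1e3,1))
    print(np.nanmedian(P[320:340,200:300,2]) )
```

```text
scene pin 343 z9.5 rect [380.8 279.   75.3  75.4  10.7] circ [381.7 279.8  39.2] med [382.7 277.4]
scene lid 137 z8.6 rect [589.  246.   92.6  92.2  65.3] circ [588.7 245.9  48.1] med [586.7 253.5]
scene stack 190 z23.6 rect [537.6 -14.6  66.2  66.9  74.2] circ [535.4 -13.8  44.5] med [555.6 -28.8]
scene stack 78 z43.3 rect [541.3 -22.4  52.   35.4  37. ] circ [535.9 -16.3  26.7] med [550.8 -30.3]
scene stack 63 z69.3 rect [540.  -17.1  42.6  32.7  53.5] circ [537.3 -14.8  22.2] med [547.3 -24.7]
scene stack 90 z99.7 rect [535.8 -13.3  26.5  26.5  33.4] circ [536.  -12.9  15.2] med [535.6 -14.1]
scene anvil 629 z29.8 rect [ 381.8 -264.9   74.4   76.    80.9] circ [ 381.7 -264.5   38.9] med [ 383.3 -265.9]
scene mat 1440 z3.7 rect [ 627.1 -234.2   99.1  100.3   74.6] circ [ 630.  -235.4   66.1] med [ 627.8 -234.8]
scene pa 52 z58.1 rect [429.3 -37.7  17.   21.5  27.9] circ [430.7 -36.9  11.7] med [431.8 -40.5]
scene pb 57 z58.5 rect [704.8  45.6  17.9  18.1  27.2] circ [704.6  45.9  10.3] med [705.   44.8]
-1.2909578970266011e-06
side pin 413 z9.0 rect [379.4 281.4  77.4  75.5  70. ] 
[... 279 characters left out ...]
8  41.2  51.6  75. ] circ [533.5 -14.8  27. ] med [527.8 -28.6]
side stack 74 z69.5 rect [533.2 -21.1  30.   41.2  80.9] circ [534.1 -15.   21.4] med [531.4 -26.1]
side stack 85 z99.0 rect [532.5 -14.3  23.7  26.9  77.5] circ [532.5 -13.5  14.2] med [532.7 -14.8]
side anvil 1229 z28.5 rect [ 380.5 -263.2   76.7   74.1   78.3] circ [ 380.1 -263.5   38.8] med [ 379.9 -264.6]
side mat 2008 z2.4 rect [ 624.9 -233.2  103.3   99.6   74.1] circ [ 625.  -233.1   69.7] med [ 624.4 -235.7]
side pa 84 z57.3 rect [428.  -37.9  18.9  19.7  33.1] circ [427.7 -37.9  10.3] med [427.7 -40.5]
side pb 70 z57.0 rect [702.5  47.6  19.1  18.3   3.9] circ [702.7  47.1  10.1] med [702.   44.8]
-0.001216381122055632
```

The two cameras agree within about 2 mm. Stack at about (535,-14), with the block sides at 74.4° and the mat also at about 74.4°. I'll keep the tool yaw at -15.6° for everything.

```bash
python3 -m creep '{"travel":[[0.027,-0.039,0],[0.027,-0.039,0],[0.027,-0.039,0],[0.027,-0.039,0],[0.027,-0.039,0],[0.027,-0.039,0],[0.027,-0.039,0],[0.027,-0.039,0],[0.027,-0.039,0],[0.027,-0.039,0]],"rotation":[[0,0,-8.1],[0,0,-8.1],[0,0,-8.1],[0,0,-8.1],[0,0,-8.1],[0,0,-8.1],[0,0,-8.1],[0,0,-8.1],[0,0,-8.1],[0,0,-8.1]],"jaw":[0.5,0.5,0.5,0.5,0.5,0.5,0.5,0.5,0.5,0.5]}'
```

```text
time: 1.1
ee_pos: [0.4806, 0.0514, 0.3011]
tcp_rot: [-1.57, 0.004, -0.316]
force: [1.3, 1.2, 0.7]
gripper_width: 0.0428
```

```bash
python3 -m creep '{"travel":[[0.027,-0.033,0],[0.027,-0.032,0],[0,0,0],[0,0,0]],"rotation":[[0,0,2.5],[0,0,0],[0,0,0],[0,0,0]],"jaw":[0.5,0.5,0.5,0.5]}'
python3 - <<'E'
from h import *
s=r.read_state(); tc=s['ee_pos']; print(tc,s['tcp_rot'],s['gripper_width'])
for n in('scene','side','wrist'):
    d,P,T=cam(n); cv2.imwrite(f'pics/{n}1.png',d['pixels']); np.save(f'{n}1.npy',P)
    m=(np.hypot(P[...,0]-tc[0],P[...,1]-tc[1])<.07)&(P[...,2]>.15)&(P[...,2]<tc[2]+.03)
    q=P[m]; 
    if len(q)>20:
        zmin=np.sort(q[:,2])[len(q)//50]; print(n,len(q),'zmin',zmin,zmin-tc[2])
        a=np.deg2rad(-15.6); ax=np.array([np.cos(a),np.sin(a)]); 
        b=q[q[:,2]<zmin+.03]; t=(b[:,:2]-tc[:2])@ax; l=(b[:,:2]-tc[:2])@np.array([-ax[1],ax[0]])
        print('along',np.percentile(t,[1,99]),'lat',np.percentile(l,[1,99]))
    for lo,hi in((.097,.104),(.067,.073),(.021,.027)):
        q=P[(abs(P[...,0]-.535)<.06)&(abs(P[...,1]+.014)<.06)&(P[...,2]>lo)&(P[...,2]<hi)]
        if len(q)>10:
            c,rad=cv2.minEnclosingCircle((q[:,:2]*1000).astype(np.float32)); print(n,lo,len(q),c,rad,cv2.minAreaRect((q[:,:2]*1000).astype(np.float32)))
E
```

```text
time: 1.5
ee_pos: [0.5379, -0.0222, 0.299]
tcp_rot: [-1.571, 0.006, -0.284]
force: [-0.3, 0.5, 0.7]
gripper_width: 0.0425
[ 0.53790119 -0.02222366  0.29897338] [-1.57146221  0.00615069 -0.28444263] 0.04254305730416271
scene 482 zmin 0.23361579515550268 -0.06535758619517062
along [-0.02591824  0.03707066] lat [-0.01246514  0.00469642]
scene 0.097 85 (537.19921875, -13.992774963378906) 14.896468162536621 ((535.8893432617188, -14.648279190063477), (27.105884552001953, 25.64940071105957), 67.98833465576172)
scene 0.067 64 (536.6747436523438, -14.121687889099121) 21.841611862182617 ((539.6435546875, -16.469802856445312), (42.848060607910156, 33.71954345703125), 57.61569595336914)
scene 0.021 202 (536.8606567382812, -16.04347038269043) 45.296939849853516 ((537.1590576171875, -14.704597473144531), (66.93653106689453, 67.32820129394531), 73.21392822265625)
side 1623 zmin 0.23736092146228338 -0.061612459888389925
along [-0.0343892   0.03497535] lat [-0.01225678 -0.00063859]
side 0.097 103 (533.6009521484375, -12.353032112121582) 14.773367881774902 ((534.1682739257812, -12.882129669189453), (2
[... 346 characters left out ...]
51172, 65.43647003173828), 74.36613464355469)
wrist 35427 zmin 0.24119819846179183 -0.05777518288888148
along [-0.03465638  0.03406878] lat [-0.01036758  0.01233604]
wrist 0.097 980 (533.8807373046875, -12.287873268127441) 15.077207565307617 ((533.8084106445312, -12.182430267333984), (29.162548065185547, 28.805309295654297), 21.922008514404297)
wrist 0.067 455 (534.579833984375, -12.610340118408203) 21.796430587768555 ((536.0420532226562, -10.492202758789062), (37.52524948120117, 42.92144012451172), 58.60616683959961)
wrist 0.021 1654 (535.0438842773438, -12.801851272583008) 45.69251251220703 ((535.155029296875, -12.782665252685547), (66.18242645263672, 66.03207397460938), 75.15043640136719)
```

View pics/wrist1.png

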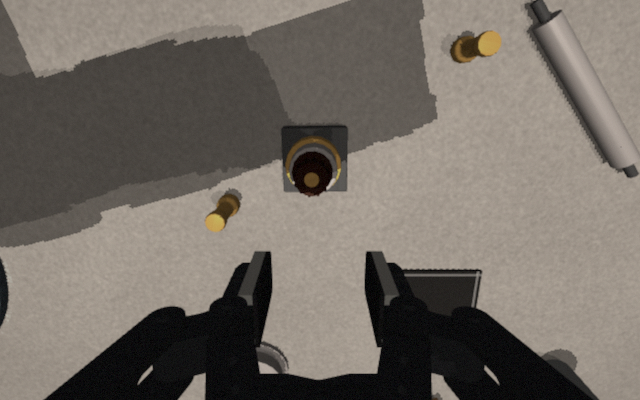

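Wrist view: the stack is at (312,160) between and ahead of the open pads, with the block edges parallel to the image, so the yaw is right. Punches are at (222,210) and (475,45). At half opening the tips are about 66 mm below the TCP.

```bash
python3 -m creep '{"travel":[[-0.003,0.009,-0.03],[0,0,-0.03],[0,0,-0.03],[0,0,-0.02],[0,0,0],[0,0,0]],"rotation":[[-0.1,-0.34,0.4],[0,0,0],[0,0,0],[0,0,0],[0,0,0],[0,0,0]],"jaw":[0.65,0.65,0.65,0.65,0.65,0.65]}'
python3 - <<'E'
from h import *
s=r.read_state(); tc=s['ee_pos']; print(tc,s['tcp_rot'],s['gripper_width'])
d,P,T=cam('wrist')
for lo,hi in((.096,.105),(.067,.073),(.021,.027)):
        q=P[(abs(P[...,0]-.535)<.06)&(abs(P[...,1]+.014)<.06)&(P[...,2]>lo)&(P[...,2]<hi)]
        if len(q)>10:
            c,rad=cv2.minEnclosingCircle((q[:,:2]*1000).astype(np.float32)); print(lo,len(q),np.median(q[:,2]),c,rad,cv2.minAreaRect((q[:,:2]*1000).astype(np.float32)))
E
```

```text
time: 2.25
ee_pos: [0.5315, -0.0054, 0.1892]
tcp_rot: [-1.57, -0.005, -0.266]
force: [-0.1, 0.8, 0.1]
gripper_width: 0.0554
[ 0.53146611 -0.00537276  0.18919414] [-1.56962241 -0.00527334 -0.266111  ] 0.055387681212011625
0.096 2343 0.10123490943630523 (533.9388427734375, -12.196657180786133) 15.262397766113281 ((533.75732421875, -11.984888076782227), (29.354312896728516, 29.221866607666016), 19.87261962890625)
0.067 961 0.07095949130735232 (534.6920776367188, -12.146269798278809) 22.02104377746582 ((535.6205444335938, -7.78639030456543), (33.80269241333008, 43.372093200683594), 74.24105834960938)
0.021 2871 0.025249197176475724 (535.1055908203125, -12.957450866699219) 45.92744064331055 ((535.2372436523438, -12.749259948730469), (65.96573638916016, 66.06707763671875), 74.5942611694336)
```

```bash
python3 -m creep '{"travel":[[0.0015,-0.004,-0.01],[0,0,0],[0,0,0]],"rotation":[[0.04,0.15,0],[0,0,0],[0,0,0]],"jaw":[0.65,0.65,0.65]}'; python3 -c "
from h import *
s=r.read_state();print(s['ee_pos'],s['tcp_rot'])"
```

```text
time: 2.6
ee_pos: [0.5344, -0.0094, 0.1812]
tcp_rot: [-1.569, -0.006, -0.265]
force: [0.1, 0.7, -0.1]
gripper_width: 0.0558
[ 0.53443395 -0.00937212  0.18124561] [-1.56855797 -0.00645018 -0.2654461 ]
```

```bash
cat >> h.py <<'E'
def go(x,y,z,yaw=-15.4):
    s=r.read_state(); M=R.from_euler('xyz',s['tcp_rot']); G=R.from_euler('xyz',[-np.pi/2,0,np.deg2rad(yaw)])
    print('t%.2f'%s['time'],'need mm',np.round(np.array([x,y,z])-s['ee_pos']*1e3,1),'rot',np.round(np.rad2deg((G*M.inv()).as_rotvec()),2),'w%.1f'%(s['gripper_width']*1e3),'F',np.round(s['force'],1))
E
python3 -m creep '{"travel":[[0,-0.003,-0.01],[0,0,0],[0,0,0]],"rotation":[[0.2,0.3,0],[0,0,0],[0,0,0]],"jaw":[0.6,0.6,0.6]}'; python3 -c "
from h import *
go(534.3,-12.6,153)"
```

```text
time: 2.9
ee_pos: [0.5348, -0.0129, 0.1709]
tcp_rot: [-1.566, -0.001, -0.266]
force: [-0.5, -0.5, -0.5]
gripper_width: 0.0511
t2.90 need mm [ -0.5   0.3 -17.9] rot [-0.24  0.11 -0.16] w51.1 F [-0.5 -0.5 -0.5]
```

```bash
python3 -m creep '{"travel":[[0,0,-0.01],[0,0,-0.008],[0,0,0],[0,0,0]],"rotation":[[-0.2,0.1,-0.1],[0,0,0],[0,0,0],[0,0,0]],"jaw":[0.55,0.55,0.55,0.55]}'; python3 -c "
from h import *
go(534.3,-12.6,153)
d,P,T=cam('side'); cv2.imwrite('pics/s2.png',cv2.resize(d['pixels'][150:280,230:390],None,fx=4,fy=4))"
```

```text
time: 3.3
ee_pos: [0.5345, -0.0129, 0.1508]
tcp_rot: [-1.571, 0.001, -0.268]
force: [-0.1, 0.1, 0.4]
gripper_width: 0.0471
t3.30 need mm [-0.2  0.3  2.2] rot [-0.03 -0.05 -0.04] w47.1 F [-0.1  0.1  0.4]
```

View pics/s2.png

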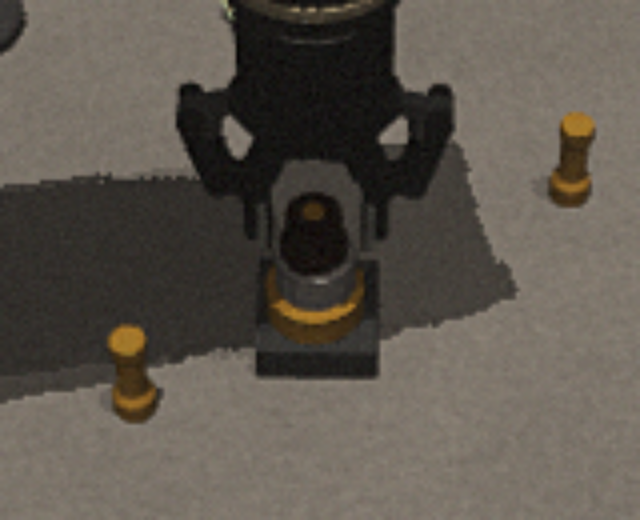

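The crop shows the knob (312,235) centred between the fingers, with the tips (250,235) and (380,235) above the sleeve. I raise 2 mm and close.

```bash
python3 -m creep '{"travel":[[0,0,0.002],[0,0,0],[0,0,0],[0,0,0],[0,0,0],[0,0,0],[0,0,0]],"rotation":[[0,0,0],[0,0,0],[0,0,0],[0,0,0],[0,0,0],[0,0,0],[0,0,0]],"jaw":[0.45,0.2,0.2,0.2,0.2,0.2,0.2]}' 30; python3 -c "
from h import *
go(534.3,-12.6,153)"
```

```text
time: 4.05
ee_pos: [0.5349, -0.0129, 0.1539]
tcp_rot: [-1.57, -0.0, -0.268]
force: [-0.2, 0.7, -0.9]
gripper_width: 0.0269
t4.05 need mm [-0.6  0.3 -0.9] rot [-0.03  0.03 -0.05] w26.9 F [-0.2  0.7 -0.9]
```

```bash
python3 -m creep '{"travel":[[0,0,0.015],[0,0,0.025],[0.006,0.03,0.02],[0.008,0.038,0],[0.008,0.038,0],[0.008,0.038,0],[0.008,0.038,0],[0.008,0.038,0],[0,0,0],[0,0,0]],"rotation":[[0,0,0],[0,0,0],[0,0,0],[0,0,0],[0,0,0],[0,0,0],[0,0,0],[0,0,0],[0,0,0],[0,0,0]],"jaw":[0.2,0.2,0.2,0.2,0.2,0.2,0.2,0.2,0.2,0.2]}'; python3 -c "
from h import *
go(588.2,246.3,88)
d,P,T=cam('wrist'); cv2.imwrite('pics/w2.png',d['pixels'])
q=P[(abs(P[...,0]-.588)<.06)&(abs(P[...,1]-.246)<.06)&(P[...,2]>.007)&(P[...,2]<.013)]
print(len(q),cv2.minEnclosingCircle((q[:,:2]*1000).astype(np.float32)))"
```

```text
time: 5.05
ee_pos: [0.5809, 0.2155, 0.2158]
tcp_rot: [-1.57, -0.0, -0.271]
force: [-0.4, -1.2, -0.2]
gripper_width: 0.0269
t5.05 need mm [   7.3   30.8 -127.8] rot [-0.05  0.01  0.1 ] w26.9 F [-0.4 -1.2 -0.2]
2242 ((587.2250366210938, 247.0391387939453), 47.75019454956055)
```

View pics/w2.png

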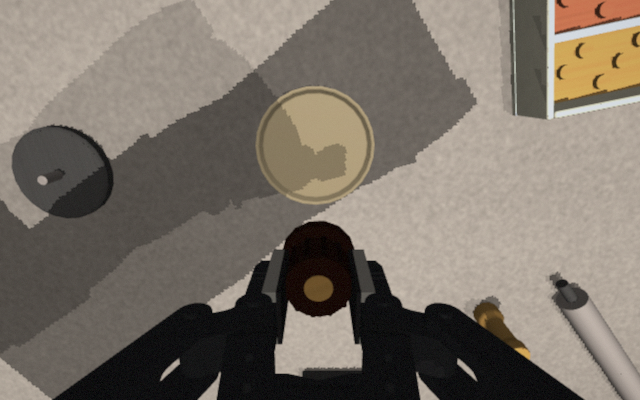

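The wrist view shows the knob upright in the jaws at (318,285), with the lid ahead at (315,145) and clear.

```bash
python3 -m creep '{"travel":[[0.0035,0.015,0],[0.0035,0.015,0],[0,0,-0.03],[0,0,-0.03],[0,0,-0.03],[0,0,-0.02],[0,0,0],[0,0,0]],"rotation":[[0,0,0],[0,0,0],[0,0,0],[0,0,0],[0,0,0],[0,0,0],[0,0,0],[0,0,0]],"jaw":[0.2,0.2,0.2,0.2,0.2,0.2,0.2,0.2]}'; python3 -c "
from h import *
go(588.2,246.3,88)"
```

```text
time: 5.9
ee_pos: [0.5902, 0.2475, 0.1044]
tcp_rot: [-1.567, -0.003, -0.276]
force: [0.3, 0.5, -0.2]
gripper_width: 0.0269
t5.90 need mm [ -2.   -1.2 -16.4] rot [-0.16  0.21  0.4 ] w26.9 F [ 0.3  0.5 -0.2]
```

```bash
python3 -m creep '{"travel":[[-0.002,-0.001,-0.008],[0,0,-0.004],[0,0,-0.001],[0,0,0]],"rotation":[[-0.16,0.2,0.4],[0,0,0],[0,0,0],[0,0,0]],"jaw":[0.2,0.2,0.2,0.2]}'; python3 -c "
from h import *
go(588.2,246.3,88)"
```

```text
time: 6.3
ee_pos: [0.5898, 0.2473, 0.0938]
tcp_rot: [-1.568, -0.003, -0.269]
force: [0.2, 0.8, -0.8]
gripper_width: 0.0269
t6.30 need mm [-1.6 -1.  -5.8] rot [-0.09  0.23 -0.01] w26.9 F [ 0.2  0.8 -0.8]
```

```bash
python3 -m creep '{"travel":[[-0.002,-0.001,-0.002],[0,0,-0.002],[0,0,-0.001],[0,0,0]],"rotation":[[-0.1,0.25,0],[0,0,0],[0,0,0],[0,0,0]],"jaw":[0.2,0.2,0.2,0.2]}'; python3 -c "
from h import *
go(588.2,246.3,88)"
```

```text
time: 6.7
ee_pos: [0.588, 0.2463, 0.0894]
tcp_rot: [-1.57, -0.0, -0.269]
force: [-0.1, 0.1, -0.2]
gripper_width: 0.0267
t6.70 need mm [ 0.2  0.  -1.4] rot [-0.01  0.03 -0.  ] w26.7 F [-0.1  0.1 -0.2]
```

```bash
python3 -m creep '{"travel":[[0,0,-0.001],[0,0,-0.001],[0,0,0]],"rotation":[[0,0,0],[0,0,0],[0,0,0]],"jaw":[0.2,0.2,0.2]}'; python3 -c "
from h import *
go(588.2,246.3,88)"
```

```text
time: 7.0
ee_pos: [0.5881, 0.2463, 0.0875]
tcp_rot: [-1.57, -0.001, -0.269]
force: [-2.0, -0.7, 1.2]
gripper_width: 0.027
t7.00 need mm [ 0.1 -0.   0.5] rot [-0.02  0.05  0.  ] w27.0 F [-2.  -0.7  1.2]
```

```bash
python3 -m creep '{"travel":[[0,0,-0.001],[0,0,0]],"rotation":[[0,0,0],[0,0,0]],"jaw":[0.2,0.2]}'; python3 -c "
from h import *
go(588.2,246.3,88)"
```

```text
time: 7.2
ee_pos: [0.5882, 0.2464, 0.0877]
tcp_rot: [-1.57, -0.001, -0.269]
force: [0.1, 0.5, -1.0]
gripper_width: 0.0271
t7.20 need mm [ 0.  -0.1  0.3] rot [-0.04  0.09 -0.  ] w27.1 F [ 0.1  0.5 -1. ]
```

```bash
python3 -m creep '{"travel":[[0,0,-0.002],[0,0,0]],"rotation":[[0,0,0],[0,0,0]],"jaw":[0.2,0.2]}'; python3 -c "
from h import *
go(588.2,246.3,88)"
```

```text
time: 7.4
ee_pos: [0.5885, 0.2465, 0.0878]
tcp_rot: [-1.568, -0.003, -0.269]
force: [0.7, 0.7, -1.6]
gripper_width: 0.0268
t7.40 need mm [-0.3 -0.2  0.2] rot [-0.09  0.2  -0.  ] w26.8 F [ 0.7  0.7 -1.6]
```

It stops at 87.8 mm as computed for floor contact. I release and go up.

```bash
python3 -m creep '{"travel":[[0,0,0],[0,0,0],[0,0,0],[0,0,0.01],[0,0,0.03],[0,0,0.04],[-0.005,-0.035,0.04],[-0.005,-0.04,0],[0,0,0],[0,0,0]],"rotation":[[0,0,0],[0,0,0],[0,0,0],[0,0,0],[0,0,0],[0,0,0],[0,0,0],[0,0,0],[0,0,0],[0,0,0]],"jaw":[0.36,0.45,0.55,0.55,0.55,0.55,0.7,0.7,0.7,0.7]}'; python3 -c "
from h import *
go(534.3,-12.6,113)
d,P,T=cam('wrist'); cv2.imwrite('pics/w3.png',d['pixels'])
for lo,hi in ((.007,.013),(.03,.037)):
  q=P[(abs(P[...,0]-.588)<.06)&(abs(P[...,1]-.246)<.06)&(P[...,2]>lo)&(P[...,2]<hi)]
  print(len(q),cv2.minEnclosingCircle((q[:,:2]*1000).astype(np.float32)))"
```

```text
time: 8.4
ee_pos: [0.5778, 0.1719, 0.2123]
tcp_rot: [-1.569, -0.004, -0.267]
force: [-0.1, 0.6, 0.5]
gripper_width: 0.0597
t8.40 need mm [ -43.5 -184.5  -99.3] rot [-0.05  0.27 -0.08] w59.7 F [-0.1  0.6  0.5]
2858 ((587.3463745117188, 247.00852966308594), 47.67686080932617)
1356 ((589.6188354492188, 246.8392333984375), 15.023194313049316)
```

View pics/w3.png

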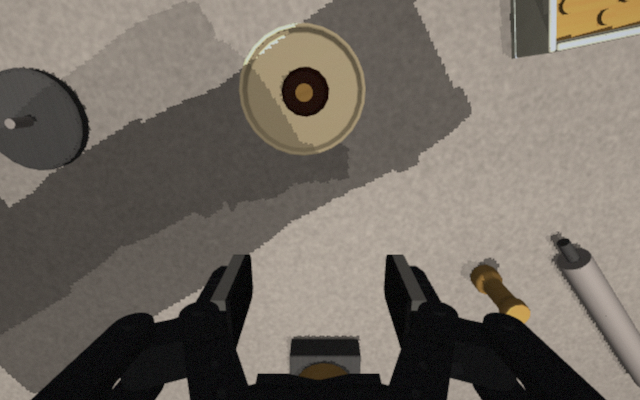

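Knob stands upright in the lid at (304,91), lid centre about (303,89), within about 2 mm. Next comes the sleeve.

```bash
python3 -m creep '{"travel":[[-0.009,-0.038,0],[-0.009,-0.038,0],[-0.009,-0.038,0],[-0.009,-0.038,0],[-0.006,-0.025,0],[0,0,-0.02],[0,0,-0.02],[0,0,0],[0,0,0]],"rotation":[[-0.05,0.25,0],[0,0,0],[0,0,0],[0,0,0],[0,0,0],[0,0,0],[0,0,0],[0,0,0],[0,0,0]],"jaw":[0.8,0.8,0.8,0.8,0.8,0.8,0.8,0.8,0.8]}'; python3 -c "
from h import *
go(534.3,-12.6,113)
d,P,T=cam('wrist')
for lo,hi in ((.067,.074),(.041,.047),(.021,.028)):
  q=P[(abs(P[...,0]-.535)<.06)&(abs(P[...,1]+.013)<.06)&(P[...,2]>lo)&(P[...,2]<hi)]
  print(len(q),cv2.minEnclosingCircle((q[:,:2]*1000).astype(np.float32)),cv2.minAreaRect((q[:,:2]*1000).astype(np.float32)))"
```

```text
time: 9.35
ee_pos: [0.5343, -0.0046, 0.1687]
tcp_rot: [-1.572, 0.005, -0.259]
force: [0.0, 0.0, 0.2]
gripper_width: 0.0685
t9.35 need mm [  0.   -8.  -55.7] rot [-0.02 -0.27 -0.58] w68.5 F [0.  0.  0.2]
3172 ((534.366943359375, -12.599162101745605), 22.102569580078125) ((534.5088500976562, -12.339485168457031), (43.2049560546875, 42.900691986083984), 37.676490783691406)
1816 ((533.6219482421875, -13.37059497833252), 26.888214111328125) ((535.1273193359375, -6.773889541625977), (39.40959167480469, 53.04983139038086), 77.0031967163086)
3332 ((535.2373046875, -12.611905097961426), 45.58055114746094) ((535.0858154296875, -12.993583679199219), (66.61466979980469, 66.1900634765625), 74.62252044677734)
```

```bash
python3 -m creep '{"travel":[[0,-0.007,0],[0,0,-0.015],[0,0,-0.02],[0,0,-0.01],[0,0,0],[0,0,0]],"rotation":[[0,-0.27,-0.5],[0,0,0],[0,0,0],[0,0,0],[0,0,0],[0,0,0]],"jaw":[0.8,0.8,0.8,0.8,0.8,0.8]}'; python3 -c "
from h import *
go(534.3,-12.6,113)"
```

```text
time: 10.0
ee_pos: [0.5371, -0.0118, 0.1269]
tcp_rot: [-1.569, -0.007, -0.267]
force: [0.4, -0.4, 0.5]
gripper_width: 0.0684
t10.00 need mm [ -2.8  -0.8 -13.9] rot [-0.    0.41 -0.1 ] w68.4 F [ 0.4 -0.4  0.5]
```

```bash
python3 -m creep '{"travel":[[-0.002,0,-0.004],[0,0,-0.004],[0,0,-0.004],[0,0,0]],"rotation":[[0,0.35,0],[0,0,0],[0,0,0],[0,0,0]],"jaw":[0.75,0.7,0.65,0.65]}'; python3 -c "
from h import *
go(534.3,-12.6,113)"
```

```text
time: 10.4
ee_pos: [0.5359, -0.0118, 0.1159]
tcp_rot: [-1.57, -0.003, -0.267]
force: [-1.2, 0.1, -0.8]
gripper_width: 0.0555
t10.40 need mm [-1.6 -0.8 -2.9] rot [ 0.    0.18 -0.11] w55.5 F [-1.2  0.1 -0.8]
```

```bash
python3 -m creep '{"travel":[[-0.0015,-0.001,-0.002],[0,0,0],[0,0,0]],"rotation":[[0,0.18,0],[0,0,0],[0,0,0]],"jaw":[0.62,0.62,0.62]}'; python3 -c "
from h import *
go(534.3,-12.6,113)"
```

```text
time: 10.7
ee_pos: [0.5343, -0.0129, 0.1139]
tcp_rot: [-1.571, 0.0, -0.267]
force: [0.6, -0.6, 0.3]
gripper_width: 0.0533
t10.70 need mm [-0.   0.3 -0.9] rot [ 0.   -0.01 -0.11] w53.3 F [ 0.6 -0.6  0.3]
```

```bash
python3 -m creep '{"travel":[[0,0,0],[0,0,0],[0,0,0],[0,0,0],[0,0,0],[0,0,0]],"rotation":[[0,0,0],[0,0,0],[0,0,0],[0,0,0],[0,0,0],[0,0,0]],"jaw":[0.5,0.4,0.4,0.4,0.4,0.4]}' 40; python3 -c "
from h import *
go(534.3,-12.6,113)
d,P,T=cam('side'); cv2.imwrite('pics/s4.png',cv2.resize(d['pixels'][150:280,230:390],None,fx=4,fy=4))"
```

```text
time: 11.3
ee_pos: [0.5349, -0.0129, 0.1148]
tcp_rot: [-1.571, -0.001, -0.267]
force: [-0.3, 1.1, 0.7]
gripper_width: 0.0436
t11.30 need mm [-0.6  0.3 -1.8] rot [ 0.01  0.08 -0.11] w43.6 F [-0.3  1.1  0.7]
```

View pics/s4.png

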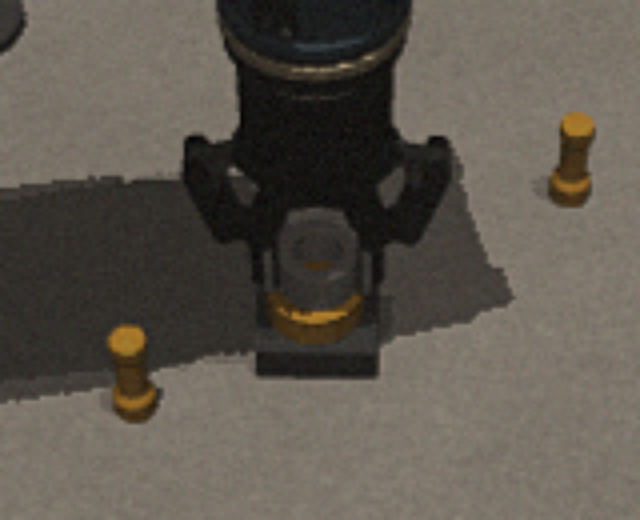

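The sleeve is gripped with both tips just above the brass die (die at (317,320)). Lift and carry it to the pin base.

```bash
python3 -m creep '{"travel":[[0,0,0.01],[0,0,0.03],[0,0,0.04],[-0.02,0.038,0.01],[-0.02,0.038,0],[-0.02,0.038,0],[-0.02,0.038,0],[-0.02,0.038,0],[0,0,0],[0,0,0]],"rotation":[[0,0,0],[0,0,0],[0,0,0],[0,0,0],[0,0,0],[0,0,0],[0,0,0],[0,0,0],[0,0,0],[0,0,0]],"jaw":[0.4,0.4,0.4,0.4,0.4,0.4,0.4,0.4,0.4,0.4]}'; python3 -c "
from h import *
go(380.9,280.3,81)
d,P,T=cam('wrist'); cv2.imwrite('pics/w5.png',d['pixels'])
for lo,hi in ((.007,.013),(.02,.032)):
  q=P[(abs(P[...,0]-.381)<.05)&(abs(P[...,1]-.28)<.05)&(P[...,2]>lo)&(P[...,2]<hi)]
  print(len(q),len(q) and cv2.minEnclosingCircle((q[:,:2]*1000).astype(np.float32)))"
```

```text
time: 12.35
ee_pos: [0.4304, 0.1832, 0.2151]
tcp_rot: [-1.566, -0.006, -0.269]
force: [0.9, -0.1, -1.0]
gripper_width: 0.0432
t12.35 need mm [ -49.5   97.1 -134.1] rot [-0.16  0.38  0.  ] w43.2 F [ 0.9 -0.1 -1. ]
8408 ((378.7442932128906, 282.2823486328125), 39.03102493286133)
137 ((378.9817810058594, 282.1317443847656), 4.116762161254883)
```

View pics/w5.png

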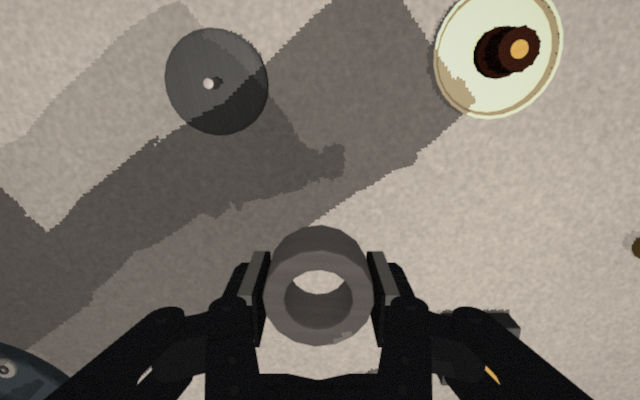

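The sleeve is upright in the jaws at (318,295) and the pin is at (209,83).

```bash
python3 -m creep '{"travel":[[-0.016,0.03,0],[-0.016,0.03,0],[-0.01,0.02,0],[-0.005,0.01,-0.02],[0,0,-0.03],[0,0,-0.02],[0,0,-0.01],[0,0,0],[0,0,0]],"rotation":[[-0.1,0.35,0],[0,0,0],[0,0,0],[0,0,0],[0,0,0],[0,0,0],[0,0,0],[0,0,0],[0,0,0]],"jaw":[0.4,0.4,0.4,0.4,0.4,0.4,0.4,0.4,0.4]}'; python3 -c "
from h import *
go(379.9,281.3,81)"
```

```text
time: 13.3
ee_pos: [0.3884, 0.2701, 0.1358]
tcp_rot: [-1.567, -0.003, -0.283]
force: [-0.1, 0.4, -0.2]
gripper_width: 0.043
t13.30 need mm [ -8.5  11.2 -54.8] rot [-0.14  0.24  0.84] w43.0 F [-0.1  0.4 -0.2]
```

```bash
python3 -m creep '{"travel":[[-0.008,0.011,-0.01],[0,0,-0.005],[0,0,0],[0,0,0]],"rotation":[[-0.14,0.24,0.8],[0,0,0],[0,0,0],[0,0,0]],"jaw":[0.4,0.4,0.4,0.4]}'; python3 -c "
from h import *
go(379.9,281.3,81)
d,P,T=cam('wrist'); cv2.imwrite('pics/w6.png',d['pixels'])
for lo,hi in ((.007,.013),(.02,.032)):
  q=P[(abs(P[...,0]-.381)<.05)&(abs(P[...,1]-.28)<.05)&(P[...,2]>lo)&(P[...,2]<hi)]
  print(len(q),len(q) and cv2.minEnclosingCircle((q[:,:2]*1000).astype(np.float32)))"
```

```text
time: 13.7
ee_pos: [0.3813, 0.2825, 0.1221]
tcp_rot: [-1.568, -0.002, -0.269]
force: [-0.2, 0.3, -1.7]
gripper_width: 0.0432
t13.70 need mm [ -1.4  -1.2 -41.1] rot [-0.12  0.14  0.04] w43.2 F [-0.2  0.3 -1.7]
8733 ((378.76495361328125, 282.4621276855469), 39.10736083984375)
0 0
```

View pics/w6.png

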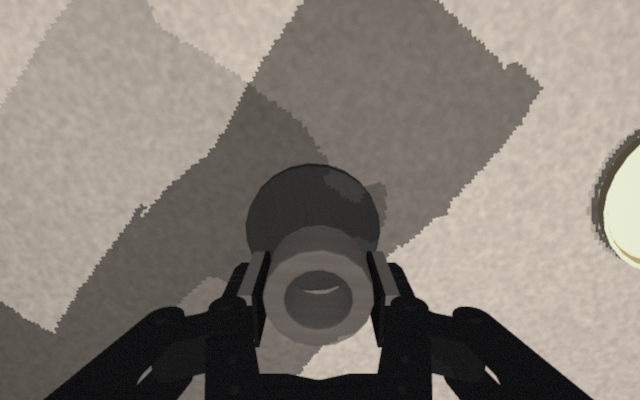

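The pin is hidden behind the sleeve. The disc (313,225) is slightly left of the sleeve (318,295), consistent with the needed -1.5 mm. The clearance is 9 mm, so I go down.

```bash
python3 -m creep '{"travel":[[-0.0015,-0.001,-0.01],[0,0,-0.01],[0,0,-0.006],[0,0,0],[0,0,0]],"rotation":[[-0.12,0.14,0],[0,0,0],[0,0,0],[0,0,0],[0,0,0]],"jaw":[0.4,0.4,0.4,0.4,0.4]}'; python3 -c "
from h import *
go(379.7,281.5,81)"
```

```text
time: 14.25
ee_pos: [0.3797, 0.281, 0.0938]
tcp_rot: [-1.571, 0.0, -0.27]
force: [0.6, 0.9, -1.0]
gripper_width: 0.0431
t14.25 need mm [  0.    0.5 -12.8] rot [ 0.03 -0.01  0.06] w43.1 F [ 0.6  0.9 -1. ]
```

```bash
python3 -m creep '{"travel":[[0,0,-0.005],[0,0,-0.004],[0,0,-0.002],[0,0,0]],"rotation":[[0,0,0],[0,0,0],[0,0,0],[0,0,0]],"jaw":[0.4,0.4,0.4,0.4]}';python3 -m creep '{"travel":[[0,0,-0.001],[0,0,0],[0,0,0]],"rotation":[[0,0,0],[0,0,0],[0,0,0]],"jaw":[0.4,0.4,0.4]}'; python3 -c "
from h import *
go(379.7,281.5,81)"
```

```text
time: 14.65
ee_pos: [0.3799, 0.2811, 0.0821]
tcp_rot: [-1.571, -0.0, -0.27]
force: [0.1, -0.4, -0.8]
gripper_width: 0.0435
time: 14.95
ee_pos: [0.38, 0.2812, 0.0812]
tcp_rot: [-1.571, -0.0, -0.27]
force: [0.2, -0.8, -1.6]
gripper_width: 0.0433
t14.95 need mm [-0.3  0.3 -0.2] rot [-0.01  0.03  0.06] w43.3 F [ 0.2 -0.8 -1.6]
```

```bash
python3 -m creep '{"travel":[[0,0,-0.0015],[0,0,0]],"rotation":[[0,0,0],[0,0,0]],"jaw":[0.4,0.4]}';python3 -m creep '{"travel":[[0,0,-0.0015],[0,0,0]],"rotation":[[0,0,0],[0,0,0]],"jaw":[0.4,0.4]}'; python3 -c "
from h import *
go(379.7,281.5,81)"
```

```text
time: 15.15
ee_pos: [0.3802, 0.2813, 0.081]
tcp_rot: [-1.57, -0.001, -0.27]
force: [-0.7, 0.2, -0.7]
gripper_width: 0.043
time: 15.35
ee_pos: [0.3805, 0.2815, 0.081]
tcp_rot: [-1.568, -0.002, -0.27]
force: [-0.6, 0.0, -1.0]
gripper_width: 0.0434
t15.35 need mm [-0.8 -0.  -0. ] rot [-0.1   0.15  0.07] w43.4 F [-0.6  0.  -1. ]
```

The sleeve is seated: z holds at 81.0 against 80.8 computed. Release.

```bash
python3 -m creep '{"travel":[[0,0,0],[0,0,0],[0,0,0],[0,0,0.01],[0,0,0.03],[0,0,0.04],[0.017,-0.035,0.04],[0.017,-0.038,0],[0,0,0],[0,0,0]],"rotation":[[0,0,0],[0,0,0],[0,0,0],[0,0,0],[0,0,0],[0,0,0],[0,0,0],[0,0,0],[0,0,0],[0,0,0]],"jaw":[0.54,0.6,0.65,0.65,0.65,0.65,0.75,0.85,0.85,0.85]}'; python3 -c "
from h import *
go(534.3,-12.6,94)
d,P,T=cam('wrist'); cv2.imwrite('pics/w7.png',d['pixels'])
for lo,hi in ((.007,.013),(.033,.039)):
  q=P[(abs(P[...,0]-.381)<.05)&(abs(P[...,1]-.28)<.05)&(P[...,2]>lo)&(P[...,2]<hi)]
  print(len(q),len(q) and cv2.minEnclosingCircle((q[:,:2]*1000).astype(np.float32)))"
```

```text
time: 16.35
ee_pos: [0.4132, 0.21, 0.205]
tcp_rot: [-1.568, -0.005, -0.268]
force: [0.8, 0.2, 0.4]
gripper_width: 0.0728
t16.35 need mm [ 121.1 -222.6 -111. ] rot [-0.1   0.3  -0.02] w72.8 F [0.8 0.2 0.4]
5753 ((378.6006774902344, 282.33148193359375), 39.1502571105957)
2189 ((381.533447265625, 281.52056884765625), 21.921146392822266)
```

View pics/w7.png

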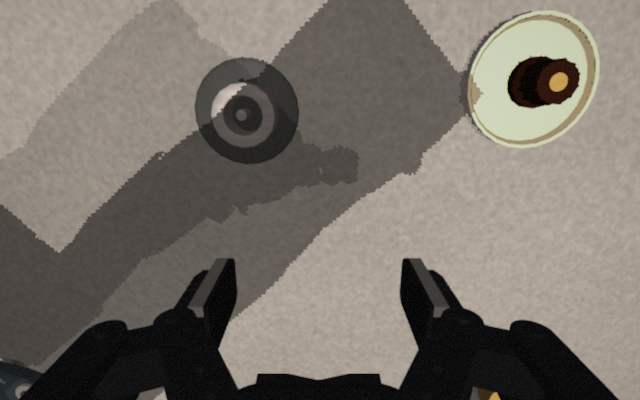

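Sleeve is over the pin: the pin tip (242,115) sits in the hole centre (242,114). I'll cross-check both centrings with the fixed cameras.

Run:
```python
from h import *
for n in('scene','side'):
    d,P,T=cam(n); P0=np.load(n+'0.npy')
    def f(A,c,lo,hi):
        q=A[(np.hypot(A[...,0]-c[0],A[...,1]-c[1])<.055)&(A[...,2]>lo)&(A[...,2]<hi)]
        return len(q),np.round(cv2.minEnclosingCircle((q[:,:2]*1000).astype(np.float32))[0],1),np.round(cv2.minAreaRect((q[:,:2]*1000).astype(np.float32))[0],1)
    print(n,'disc',f(P0,(.3805,.2805),.006,.013),'sleeve',f(P,(.3805,.2805),.033,.039))
    print(n,'lid',f(P0,(.588,.2465),.006,.013),'knob',f(P,(.588,.2465),.031,.038))
    q=P0[(np.hypot(P0[...,0]-.3805,P0[...,1]-.2805)<.02)&(P0[...,2]>.02)]; print('pin',len(q),np.nanmean(q,0))
```

```text
scene disc (381, array([381.9, 280.4]), array([381. , 279.8])) sleeve (34, array([384.8, 277.9]), array([386.6, 274.1]))
scene lid (207, array([587.7, 246.1]), array([587.8, 246.6])) knob (70, array([590.5, 244.4]), array([591.2, 244.9]))
pin 6 [0.38225704 0.27878865 0.02644081]
side disc (462, array([380.4, 281.4]), array([379.5, 281.9])) sleeve (96, array([382.6, 280.2]), array([382.5, 280.5]))
side lid (151, array([587.9, 247.4]), array([588.2, 245.9])) knob (66, array([589.5, 246.2]), array([589.8, 244.3]))
pin 11 [0.37887765 0.28086875 0.02467969]
```

All cameras agree the knob and sleeve sit about 2 mm toward +x, within tolerance. The closed jaws' centre is about 1.1 mm to +x of the TCP, so I'll allow for that with the remaining pieces. Now the die.

```bash
python3 -m creep '{"travel":[[0.02,-0.037,0],[0.02,-0.037,0],[0.02,-0.037,0],[0.02,-0.037,0],[0.02,-0.037,0],[0.015,-0.027,0],[0,0,-0.02],[0,0,-0.02],[0,0,0],[0,0,0]],"rotation":[[-0.1,0.3,0],[0,0,0],[0,0,0],[0,0,0],[0,0,0],[0,0,0],[0,0,0],[0,0,0],[0,0,0],[0,0,0]],"jaw":[0.9,0.9,0.9,0.9,0.9,0.9,0.9,0.9,0.9,0.9]}'; python3 -c "
from h import *
go(533.8,-12.6,92.5)
d,P,T=cam('wrist')
for lo,hi in ((.041,.048),(.021,.028)):
  q=P[(abs(P[...,0]-.535)<.06)&(abs(P[...,1]+.013)<.06)&(P[...,2]>lo)&(P[...,2]<hi)]
  print(len(q),cv2.minEnclosingCircle((q[:,:2]*1000).astype(np.float32)),cv2.minAreaRect((q[:,:2]*1000).astype(np.float32)))"
```

```text
time: 17.5
ee_pos: [0.5282, -0.0013, 0.1591]
tcp_rot: [-1.573, 0.009, -0.251]
force: [0.1, 0.0, 0.6]
gripper_width: 0.0766
t17.50 need mm [  5.6 -11.3 -66.6] rot [ 0.01 -0.55 -1.04] w76.6 F [0.1 0.  0.6]
5973 ((533.7240600585938, -14.03172779083252), 27.210445404052734) ((533.63134765625, -13.68111801147461), (53.71869659423828, 53.042720794677734), 59.803489685058594)
3698 ((535.0485229492188, -13.1843843460083), 46.00761795043945) ((535.2298583984375, -12.853446960449219), (66.40847778320312, 66.2054443359375), 74.55184173583984)
```

```bash
python3 -m creep '{"travel":[[0.004,-0.012,0],[0,0,-0.02],[0,0,-0.02],[0,0,-0.01],[0,0,0],[0,0,0]],"rotation":[[0,-0.5,-1],[0,0,0],[0,0,0],[0,0,0],[0,0,0],[0,0,0]],"jaw":[0.9,0.9,0.9,0.9,0.9,0.9]}'; python3 -c "
from h import *
go(532.6,-14,92.5)"
```

```text
time: 18.15
ee_pos: [0.5355, -0.0142, 0.1128]
tcp_rot: [-1.569, -0.008, -0.269]
force: [-0.5, 0.9, 0.3]
gripper_width: 0.0767
t18.15 need mm [ -2.9   0.2 -20.3] rot [0.05 0.47 0.01] w76.7 F [-0.5  0.9  0.3]
```

```bash
python3 -m creep '{"travel":[[-0.002,0,-0.006],[0,0,-0.006],[0,0,-0.004],[0,0,0],[0,0,0]],"rotation":[[0,0.4,0],[0,0,0],[0,0,0],[0,0,0],[0,0,0]],"jaw":[0.85,0.8,0.8,0.8,0.8]}'; python3 -c "
from h import *
go(532.6,-14,92.5)"
```

```text
time: 18.65
ee_pos: [0.5344, -0.0143, 0.0975]
tcp_rot: [-1.571, -0.004, -0.269]
force: [0.4, -0.4, 0.4]
gripper_width: 0.0682
t18.65 need mm [-1.8  0.3 -5. ] rot [0.06 0.19 0.01] w68.2 F [ 0.4 -0.4  0.4]
```

```bash
python3 -m creep '{"travel":[[-0.0015,0,-0.002],[0,0,-0.002],[0,0,0],[0,0,0]],"rotation":[[0,0.2,0],[0,0,0],[0,0,0],[0,0,0]],"jaw":[0.75,0.75,0.75,0.75]}'; python3 -c "
from h import *
go(532.6,-14,92.5)"
```

```text
time: 19.05
ee_pos: [0.5329, -0.0143, 0.0935]
tcp_rot: [-1.572, -0.0, -0.269]
force: [-0.0, -0.0, -0.2]
gripper_width: 0.0639
t19.05 need mm [-0.3  0.3 -1. ] rot [ 0.06 -0.01  0.01] w63.9 F [-0.  -0.  -0.2]
```

```bash
python3 -m creep '{"travel":[[0,0,0],[0,0,0],[0,0,0],[0,0,0],[0,0,0],[0,0,0]],"rotation":[[0,0,0],[0,0,0],[0,0,0],[0,0,0],[0,0,0],[0,0,0]],"jaw":[0.65,0.55,0.55,0.55,0.55,0.55]}' 60; python3 -c "
from h import *
go(532.6,-14,92.5)"
```

```text
time: 19.65
ee_pos: [0.5328, -0.0142, 0.094]
tcp_rot: [-1.572, -0.0, -0.269]
force: [-1.2, -0.5, 0.5]
gripper_width: 0.0514
t19.65 need mm [-0.2  0.2 -1.5] rot [ 0.05 -0.01  0.  ] w51.4 F [-1.2 -0.5  0.5]
```

Width 51.4 is a bit under 54, so I lift a little and look.

```bash
python3 -m creep '{"travel":[[0,0,0.01],[0,0,0.02],[0,0,0],[0,0,0]],"rotation":[[0,0,0],[0,0,0],[0,0,0],[0,0,0]],"jaw":[0.55,0.55,0.55,0.55]}'; python3 -c "
from h import *
go(532.6,-14,92.5)
a=cam('wrist')[0]['pixels'][200:400,160:480];b=cam('side')[0]['pixels'][150:280,230:390]
cv2.imwrite('pics/m8.png',np.vstack([cv2.resize(a,(480,300)),cv2.resize(b,(480,290))]))"
```

```text
time: 20.05
ee_pos: [0.5323, -0.0142, 0.1252]
tcp_rot: [-1.572, 0.001, -0.269]
force: [0.2, 0.5, -3.0]
gripper_width: 0.0512
t20.05 need mm [  0.3   0.2 -32.7] rot [ 0.05 -0.08  0.01] w51.2 F [ 0.2  0.5 -3. ]
```

View pics/m8.png

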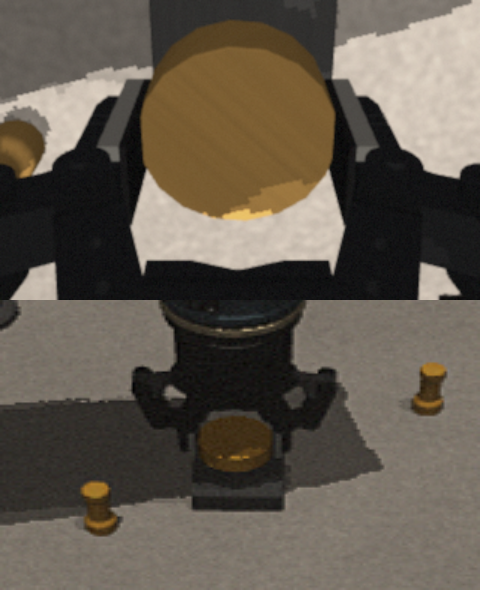

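The die is held level and centred between the pads, and the block stayed put. F = -3 N matches 300 g. On to the anvil.

```bash
python3 -m creep '{"travel":[[0,0,0.03],[-0.005,-0.009,0.03],[-0.022,-0.037,0],[-0.022,-0.037,0],[-0.022,-0.037,0],[-0.022,-0.037,0],[-0.022,-0.037,0],[-0.01,-0.017,0],[0,0,0],[0,0,0]],"rotation":[[0,0,0],[0,0,0],[0,0,0],[0,0,0],[0,0,0],[0,0,0],[0,0,0],[0,0,0],[0,0,0],[0,0,0]],"jaw":[0.55,0.55,0.55,0.55,0.55,0.55,0.55,0.55,0.55,0.55]}'; python3 -c "
from h import *
go(380,-264,100)
d,P,T=cam('wrist')
q=P[(abs(P[...,0]-.381)<.05)&(abs(P[...,1]+.264)<.05)&(P[...,2]>.027)&(P[...,2]<.034)]
print(len(q),len(q) and cv2.minEnclosingCircle((q[:,:2]*1000).astype(np.float32)))"
```

```text
time: 21.15
ee_pos: [0.3993, -0.231, 0.1808]
tcp_rot: [-1.573, 0.008, -0.267]
force: [0.2, 0.1, -2.6]
gripper_width: 0.0513
t21.15 need mm [-19.3 -33.  -80.8] rot [-0.02 -0.48 -0.11] w51.3 F [ 0.2  0.1 -2.6]
975 ((377.9775390625, -245.75389099121094), 32.808937072753906)
```

The anvil is hidden from the wrist camera here, so I use the fixed-camera centre (381.1,-264.0). Corrected by the piece-to-TCP offset (+1.8,-1.2) seen with the fixed cameras, the TCP target is (379.3,-262.8).

```bash
python3 -m creep '{"travel":[[-0.01,-0.016,0],[-0.01,-0.016,0],[0,0,-0.02],[0,0,-0.02],[0,0,-0.01],[0,0,0],[0,0,0]],"rotation":[[0,-0.45,0],[0,0,0],[0,0,0],[0,0,0],[0,0,0],[0,0,0],[0,0,0]],"jaw":[0.55,0.55,0.55,0.55,0.55,0.55,0.55]}'; python3 -c "
from h import *
go(379.3,-262.8,100)"
```

```text
time: 21.9
ee_pos: [0.3824, -0.2592, 0.1287]
tcp_rot: [-1.57, 0.0, -0.257]
force: [0.8, 1.3, -2.4]
gripper_width: 0.0511
t21.90 need mm [ -3.1  -3.6 -28.7] rot [-0.07 -0.01 -0.66] w51.1 F [ 0.8  1.3 -2.4]
```

```bash
python3 -m creep '{"travel":[[-0.003,-0.003,-0.008],[0,0,-0.008],[0,0,-0.004],[0,0,0],[0,0,0]],"rotation":[[-0.05,0,-0.6],[0,0,0],[0,0,0],[0,0,0],[0,0,0]],"jaw":[0.55,0.55,0.55,0.55,0.55]}'; python3 -c "
from h import *
go(379.3,-262.8,100)
for n in('scene','side'):
    d,P,T=cam(n); A=P
    q=A[(np.hypot(A[...,0]-.381,A[...,1]+.264)<.05)&(A[...,2]>.05)&(A[...,2]<.066)]
    print(n,len(q),len(q) and (np.median(q[:,2]),cv2.minEnclosingCircle((q[:,:2]*1000).astype(np.float32))))
    cv2.imwrite(f'pics/{n}9.png',d['pixels'])"
```

```text
time: 22.4
ee_pos: [0.3802, -0.2626, 0.1085]
tcp_rot: [-1.571, -0.002, -0.268]
force: [-1.4, -0.4, -2.9]
gripper_width: 0.0511
t22.40 need mm [-0.9 -0.2 -8.5] rot [ 0.05  0.1  -0.05] w51.1 F [-1.4 -0.4 -2.9]
scene 118 (np.float64(0.05726772359429977), ((390.5396728515625, -263.7164306640625), 33.450740814208984))
side 609 (np.float64(0.05678328940950328), ((379.1741943359375, -268.85650634765625), 38.8917121887207))
```

Contaminated by the fingers, but consistent. Continue down in small steps.

```bash
python3 -m creep '{"travel":[[-0.001,0,-0.003],[0,0,-0.003],[0,0,0],[0,0,0]],"rotation":[[0,0.1,0],[0,0,0],[0,0,0],[0,0,0]],"jaw":[0.55,0.55,0.55,0.55]}'; python3 -m creep '{"travel":[[0,0,-0.001],[0,0,-0.001],[0,0,0]],"rotation":[[0,0,0],[0,0,0],[0,0,0]],"jaw":[0.55,0.55,0.55]}'; python3 -c "
from h import *
go(379.3,-262.8,100)"
```

```text
time: 22.9
ee_pos: [0.3794, -0.2628, 0.1025]
tcp_rot: [-1.572, -0.001, -0.268]
force: [0.4, 0.3, -3.4]
gripper_width: 0.0511
time: 23.2
ee_pos: [0.3795, -0.2628, 0.1004]
tcp_rot: [-1.572, -0.001, -0.268]
force: [-0.2, -0.3, -2.9]
gripper_width: 0.0512
t23.20 need mm [-0.2  0.  -0.4] rot [ 0.09  0.04 -0.05] w51.2 F [-0.2 -0.3 -2.9]
```

```bash
python3 -m creep '{"travel":[[0,0,-0.001],[0,0,0]],"rotation":[[0,0,0],[0,0,0]],"jaw":[0.55,0.55]}'; python3 -m creep '{"travel":[[0,0,-0.001],[0,0,0]],"rotation":[[0,0,0],[0,0,0]],"jaw":[0.55,0.55]}'; python3 -c "
from h import *
go(379.3,-262.8,100)"
```

```text
time: 23.4
ee_pos: [0.3796, -0.2629, 0.1001]
tcp_rot: [-1.572, -0.002, -0.268]
force: [0.6, -0.7, -2.5]
gripper_width: 0.0515
time: 23.6
ee_pos: [0.3797, -0.263, 0.1001]
tcp_rot: [-1.573, -0.003, -0.268]
force: [0.5, 0.2, -3.2]
gripper_width: 0.0509
t23.60 need mm [-0.4  0.2 -0.1] rot [ 0.14  0.12 -0.05] w50.9 F [ 0.5  0.2 -3.2]
```

```bash
python3 -m creep '{"travel":[[0,0,-0.003],[0,0,0]],"rotation":[[0,0,0],[0,0,0]],"jaw":[0.55,0.55]}'; python3 -c "
from h import *
go(379.3,-262.8,100)"
```

```text
time: 23.8
ee_pos: [0.38, -0.2632, 0.1004]
tcp_rot: [-1.574, -0.005, -0.268]
force: [0.5, -0.3, -3.3]
gripper_width: 0.0513
t23.80 need mm [-0.7  0.4 -0.4] rot [ 0.22  0.23 -0.05] w51.3 F [ 0.5 -0.3 -3.3]
```

It is in contact: a 3 mm command gave no descent. Undo the slight tilt, release and retreat.

```bash
python3 -m creep '{"travel":[[0,0,0],[0,0,0],[0,0,0],[0,0,0],[0,0,0.01],[0,0,0.03],[0,0,0.04],[0.025,0.03,0.02],[0,0,0],[0,0,0]],"rotation":[[0.2,0.2,0],[0,0,0],[0,0,0],[0,0,0],[0,0,0],[0,0,0],[0,0,0],[0,0,0],[0,0,0],[0,0,0]],"jaw":[0.6,0.7,0.75,0.8,0.8,0.8,0.8,0.9,1,1]}'; python3 -c "
from h import *
go(533.8,-12.6,94)
def f(A,c,w,lo,hi):
    q=A[(np.hypot(A[...,0]-c[0],A[...,1]-c[1])<w)&(A[...,2]>lo)&(A[...,2]<hi)].astype(np.float32)*1000
    return len(q),np.median(q[:,2]),cv2.minEnclosingCircle(q[:,:2]),cv2.minAreaRect(q[:,:2])
for n in('scene','side'):
    P=cam(n)[1]; P0=np.load(n+'0.npy')
    print(n,'anvil',f(P0,(.381,-.264),.05,.026,.034)); print('die',f(P,(.381,-.264),.05,.047,.053)); print('block',f(P,(.535,-.013),.06,.02,.027))"
```

```text
time: 24.8
ee_pos: [0.4054, -0.2322, 0.2071]
tcp_rot: [-1.571, -0.002, -0.269]
force: [-0.4, 0.1, -0.8]
gripper_width: 0.0853
t24.80 need mm [ 128.4  219.6 -113.1] rot [0.02 0.09 0.01] w85.3 F [-0.4  0.1 -0.8]Traceback (most recent call last):
  File "<string>", line 9, in <module>
    print(n,'anvil',f(P0,(.381,-.264),.05,.026,.034)); print('die',f(P,(.381,-.264),.05,.047,.053)); print('block',f(P,(.535,-.013),.06,.02,.027))
                    ~^^^^^^^^^^^^^^^^^^^^^^^^^^^^^^^
  File "<string>", line 6, in f
    return len(q),np.median(q[:,2]),cv2.minEnclosingCircle(q[:,:2]),cv2.minAreaRect(q[:,:2])
                                    ~~~~~~~~~~~~~~~~~~~~~~^^^^^^^^^
cv2.error: OpenCV(4.12.0) /io/opencv/modules/imgproc/src/shapedescr.cpp:201: error: (-215:Assertion failed) count >= 0 && (depth == CV_32F || depth == CV_32S) in function 'minEnclosingCircle'
```

```bash
python3 -m creep '{"travel":[[0.022,0.037,0],[0.022,0.037,0],[0.022,0.037,0],[0.022,0.037,0],[0.02,0.034,0],[0.018,0.03,0],[0,0,0],[0,0,0]],"rotation":[[0,0,0],[0,0,0],[0,0,0],[0,0,0],[0,0,0],[0,0,0],[0,0,0],[0,0,0]],"jaw":[1,1,1,1,1,1,1,1]}'
cat >> h.py <<'E'
def f(A,c,w,lo,hi):
    q=A[(np.hypot(A[...,0]-c[0],A[...,1]-c[1])<w)&(A[...,2]>lo)&(A[...,2]<hi)]*1000
    if len(q)<5: return len(q)
    q=np.ascontiguousarray(q.astype(np.float32)); p=np.ascontiguousarray(q[:,:2]); a,b=cv2.minEnclosingCircle(p),cv2.minAreaRect(p)
    return len(q),'z%.1f'%np.median(q[:,2]),np.round([*a[0],a[1]],1),np.round([*b[0],*b[1],b[2]],1)
E
python3 -c "
from h import *
go(534,-12.9,68)
for n in('scene','side'):
    P=cam(n)[1]; P0=np.load(n+'0.npy')
    print(n,'anvil',f(P0,(.381,-.264),.05,.026,.034)); print('die',f(P,(.381,-.264),.05,.047,.053))
P=cam('wrist')[1]; print('block',f(P,(.535,-.013),.06,.02,.028),'mat',f(P,(.626,-.234),.09,.002,.008))"
```

```text
time: 25.65
ee_pos: [0.5311, -0.0158, 0.2028]
tcp_rot: [-1.573, 0.006, -0.278]
force: [0.6, -0.3, -0.5]
gripper_width: 0.0851
t25.65 need mm [   2.9    2.9 -134.8] rot [ 0.01 -0.33  0.51] w85.1 F [ 0.6 -0.3 -0.5]
scene anvil (629, 'z29.8', array([ 381.7, -264.5,   38.9]), array([ 381.8, -264.9,   74.4,   76. ,   80.9]))
die (307, 'z49.8', array([ 383.3, -264.3,   27.2]), array([ 382.6, -263.8,   52.5,   51.9,   73.2]))
side anvil (1229, 'z28.5', array([ 380.1, -263.5,   38.8]), array([ 380.5, -263.2,   76.7,   74.1,   78.3]))
die (558, 'z48.6', array([ 381.4, -262.5,   27.4]), array([ 381.5, -262.1,   52.7,   52.8,   45.3]))
block (7393, 'z25.3', array([535.4, -12.7,  45.5]), array([535.3, -12.8,  66.1,  66.1,  74.4])) mat (1206, 'z4.1', array([ 625.6, -222.1,   88.2]), array([ 618.6, -191.8,  174.6,   87.5,   13. ]))
```

The die sits on the anvil within about 1.4 mm of the centre, at the right height. Now the block.

```bash
python3 -m creep '{"travel":[[0.002,0.002,-0.02],[0,0,-0.03],[0,0,-0.03],[0,0,-0.02],[0,0,0],[0,0,0]],"rotation":[[0,-0.3,0.3],[0,0,0],[0,0,0],[0,0,0],[0,0,0],[0,0,0]],"jaw":[1,1,1,1,1,1]}'; python3 -c "
from h import *
go(534.2,-12.8,68,-15.6)"
```

```text
time: 26.4
ee_pos: [0.5311, -0.0211, 0.1022]
tcp_rot: [-1.571, -0.003, -0.283]
force: [0.7, -0.5, 0.3]
gripper_width: 0.0852
t26.40 need mm [  3.1   8.3 -34.2] rot [0.05 0.17 0.62] w85.2 F [ 0.7 -0.5  0.3]
```

```bash
python3 -m creep '{"travel":[[0.003,0.008,-0.01],[0,0,0],[0,0,0],[0,0,0]],"rotation":[[0,0.17,0.6],[0,0,0],[0,0,0],[0,0,0]],"jaw":[1,1,1,1]}'; python3 -c "
from h import *
go(534.2,-12.8,68,-15.6)"
```

```text
time: 26.8
ee_pos: [0.5359, -0.013, 0.0946]
tcp_rot: [-1.571, -0.004, -0.273]
force: [-0.6, -0.6, -0.3]
gripper_width: 0.0853
t26.80 need mm [ -1.7   0.2 -26.6] rot [0.05 0.24 0.02] w85.3 F [-0.6 -0.6 -0.3]
```

```bash
python3 -m creep '{"travel":[[-0.0015,0,-0.008],[0,0,-0.008],[0,0,-0.004],[0,0,-0.002],[0,0,0],[0,0,0]],"rotation":[[0,0.2,0],[0,0,0],[0,0,0],[0,0,0],[0,0,0],[0,0,0]],"jaw":[1,1,1,1,1,1]}'; python3 -c "
from h import *
go(534.2,-12.8,68,-15.6)"
```

```text
time: 27.4
ee_pos: [0.5342, -0.013, 0.0707]
tcp_rot: [-1.572, -0.001, -0.273]
force: [-0.8, 0.0, -0.2]
gripper_width: 0.0857
t27.40 need mm [ 0.   0.2 -2.7] rot [0.06 0.02 0.02] w85.7 F [-0.8  0.  -0.2]
```

```bash
python3 -m creep '{"travel":[[0,0,-0.002],[0,0,0],[0,0,0],[0,0,0],[0,0,0],[0,0,0],[0,0,0]],"rotation":[[0,0,0],[0,0,0],[0,0,0],[0,0,0],[0,0,0],[0,0,0],[0,0,0]],"jaw":[0.9,0.8,0.7,0.7,0.7,0.7,0.7]}' 80; python3 -c "
from h import *
go(534.2,-12.8,68,-15.6)"
```

```text
time: 28.1
ee_pos: [0.5342, -0.013, 0.0695]
tcp_rot: [-1.571, -0.001, -0.273]
force: [0.1, 0.6, -0.4]
gripper_width: 0.0643
t28.10 need mm [-0.   0.2 -1.5] rot [0.05 0.05 0.02] w64.3 F [ 0.1  0.6 -0.4]
```

Run:
```python
from h import *
for n,box in(('scene',(225,255,305,330)),('side',(340,275,425,345)),('wrist',(405,255,490,345))):
    P=np.load(n+'1.npy') if n=='wrist' else np.load(n+'0.npy'); im=cv2.imread(f'pics/{n}{1 if n=="wrist" else 0}.png').sum(2)
    x0,y0,x1,y1=box; m=np.zeros(im.shape,bool); m[y0:y1,x0:x1]=True
    m&=(im<130 if n!='wrist' else im<110)&(abs(P[...,2]-.004)<.005)
    lab,_,st,_=[*cv2.connectedComponentsWithStats(m.astype(np.uint8))][1],0,[*cv2.connectedComponentsWithStats(m.astype(np.uint8))][2],0
    k=1+np.argmax(st[1:,4]); q=P[lab==k]; a=np.deg2rad(-15.5); 
    L=(q[:,:2]-[.626,-.234])@np.array([[np.cos(a),-np.sin(a)],[np.sin(a),np.cos(a)]])*1e3
    print(n,len(L),np.percentile(L,[0.5,99.5],axis=0).round(1).tolist())
    # edge slopes by binned extremes
    for ax,nm in((0,'x'),(1,'y')):
        o=1-ax; lo,hi=np.percentile(L[:,o],[8,92]); b=np.linspace(lo,hi,12)
        for s in(1,-1):
            pts=[((b[i]+b[i+1])/2,s*np.percentile(s*L[(L[:,o]>=b[i])&(L[:,o]<b[i+1]),ax],97)) for i in range(11)]
            p=np.polyfit(*np.array(pts).T,1); print('  edge',nm,s,'off %.1f'%p[1],'slope deg %.2f'%(np.rad2deg(np.arctan(p[0]))*(-1 if ax==0 else 1)))
```

```text
scene 1419 [[-48.0, -42.8], [50.1, 48.7]]
  edge x 1 off 47.3 slope deg -0.29
  edge x -1 off -42.5 slope deg 0.17
  edge y 1 off 44.0 slope deg -1.42
  edge y -1 off -40.4 slope deg -0.79
side 1701 [[-43.9, -42.0], [42.1, 44.6]]
  edge x 1 off 39.7 slope deg -1.36
  edge x -1 off -41.4 slope deg -0.91
  edge y 1 off 41.4 slope deg -0.96
  edge y -1 off -39.5 slope deg -0.87
wrist 1657 [[-36.9, -11.3], [41.5, 42.2]]
  edge x 1 off 39.1 slope deg -2.02
  edge x -1 off -10.7 slope deg 36.01
  edge y 1 off 41.1 slope deg -0.90
  edge y -1 off -1.6 slope deg -11.74
```

```bash
python3 -m creep '{"travel":[[0,0,0.01],[0,0,0.03],[0,0,0.03],[0.01,-0.025,0],[0.014,-0.034,0],[0.014,-0.034,0],[0.014,-0.034,0],[0.01,-0.025,0],[0,0,0],[0,0,0]],"rotation":[[0,0,0],[0,0,0],[0,0,0],[0,0,0],[0,0,0],[0,0,0],[0,0,0],[0,0,0],[0,0,0],[0,0,0]],"jaw":[0.7,0.7,0.7,0.7,0.7,0.7,0.7,0.7,0.7,0.7]}'; python3 -c "
from h import *
go(624.2,-232.6,73.5,-15.6)"
```

```text
time: 29.1
ee_pos: [0.5959, -0.1707, 0.1466]
tcp_rot: [-1.572, 0.001, -0.271]
force: [-0.9, 0.1, -5.2]
gripper_width: 0.0643
t29.10 need mm [ 28.3 -61.9 -73.1] rot [ 0.06 -0.06 -0.1 ] w64.3 F [-0.9  0.1 -5.2]
```

The block is held, and -5.2 N matches 500 g. The mat's edges lie at about -16.4° and the block at -15.6°, so I add -0.8° of yaw. TCP target is (623.9,-232.7).

```bash
python3 -m creep '{"travel":[[0.01,-0.022,0],[0.01,-0.022,0],[0.007,-0.015,0],[0,0,-0.015],[0,0,-0.015],[0,0,0],[0,0,0],[0,0,0]],"rotation":[[0,0,-0.9],[0,0,0],[0,0,0],[0,0,0],[0,0,0],[0,0,0],[0,0,0],[0,0,0]],"jaw":[0.7,0.7,0.7,0.7,0.7,0.7,0.7,0.7]}'; python3 -c "
from h import *
go(623.9,-232.7,73.5,-16.4)"
```

```text
time: 29.9
ee_pos: [0.6225, -0.2257, 0.119]
tcp_rot: [-1.571, 0.003, -0.281]
force: [-0.0, 0.3, -4.9]
gripper_width: 0.0643
t29.90 need mm [  1.4  -7.  -45.5] rot [-0.03 -0.16 -0.29] w64.3 F [-0.   0.3 -4.9]
```

```bash
python3 -m creep '{"travel":[[0.001,-0.006,-0.01],[0,0,-0.01],[0,0,-0.008],[0,0,-0.004],[0,0,0],[0,0,0]],"rotation":[[0,-0.16,-0.3],[0,0,0],[0,0,0],[0,0,0],[0,0,0],[0,0,0]],"jaw":[0.7,0.7,0.7,0.7,0.7,0.7]}'; python3 -c "
from h import *
go(623.9,-232.7,73.5,-16.4)
d=cam('side')[0]['pixels'];e=cam('scene')[0]['pixels']
cv2.imwrite('pics/m10.png',np.hstack([cv2.resize(d[260:360,330:430],(400,400)),cv2.resize(e[245:345,215:315],(400,400))]))"
```

```text
time: 30.5
ee_pos: [0.6236, -0.2319, 0.0851]
tcp_rot: [-1.57, -0.001, -0.287]
force: [0.4, 0.1, -5.6]
gripper_width: 0.0642
t30.50 need mm [  0.3  -0.8 -11.6] rot [-0.01  0.05  0.02] w64.2 F [ 0.4  0.1 -5.6]
```

View pics/m10.png

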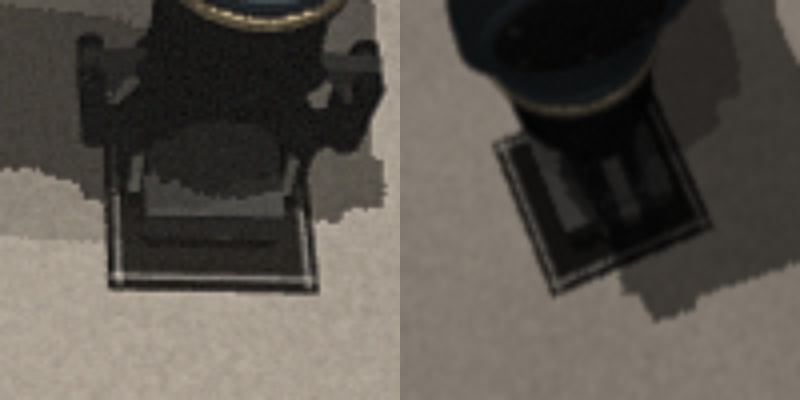

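The block is over the mat and square to its lines: side view block edge at row 240, mat line at row 278, parallel and centred left to right. Lower it.

```bash
python3 -m creep '{"travel":[[0,-0.0005,-0.005],[0,0,-0.003],[0,0,-0.002],[0,0,0]],"rotation":[[0,0,0],[0,0,0],[0,0,0],[0,0,0]],"jaw":[0.7,0.7,0.7,0.7]}'; python3 -m creep '{"travel":[[0,0,-0.001],[0,0,0],[0,0,0]],"rotation":[[0,0,0],[0,0,0],[0,0,0]],"jaw":[0.7,0.7,0.7]}'; python3 -c "
from h import *
go(623.9,-232.7,73.5,-16.4)"
```

```text
time: 31.0
ee_pos: [0.6241, -0.2325, 0.0752]
tcp_rot: [-1.57, -0.002, -0.286]
force: [-0.1, 0.1, -5.3]
gripper_width: 0.0642
time: 31.3
ee_pos: [0.6242, -0.2325, 0.0742]
tcp_rot: [-1.57, -0.003, -0.286]
force: [-0.8, -0.5, -5.6]
gripper_width: 0.0642
t31.30 need mm [-0.3 -0.2 -0.7] rot [0.02 0.15 0.01] w64.2 F [-0.8 -0.5 -5.6]
```

```bash
python3 -m creep '{"travel":[[0,0,-0.001],[0,0,0]],"rotation":[[0,0.15,0],[0,0,0]],"jaw":[0.7,0.7]}'; python3 -m creep '{"travel":[[0,0,-0.001],[0,0,0]],"rotation":[[0,0,0],[0,0,0]],"jaw":[0.7,0.7]}'; python3 -m creep '{"travel":[[0,0,-0.002],[0,0,0]],"rotation":[[0,0,0],[0,0,0]],"jaw":[0.7,0.7]}'; python3 -c "
from h import *
go(623.9,-232.7,73.5,-16.4)"
```

```text
time: 31.5
ee_pos: [0.6244, -0.2326, 0.0736]
tcp_rot: [-1.571, -0.0, -0.286]
force: [0.9, -0.5, -5.9]
gripper_width: 0.0639
time: 31.7
ee_pos: [0.6246, -0.2326, 0.0737]
tcp_rot: [-1.571, -0.001, -0.286]
force: [0.3, 1.0, -6.4]
gripper_width: 0.0646
time: 31.9
ee_pos: [0.6247, -0.2327, 0.074]
tcp_rot: [-1.571, -0.003, -0.286]
force: [1.0, 0.6, -5.8]
gripper_width: 0.0644
t31.90 need mm [-0.8  0.  -0.5] rot [0.08 0.15 0.01] w64.4 F [ 1.   0.6 -5.8]
```

```bash
python3 -m creep '{"travel":[[0,0,0],[0,0,0],[0,0,0],[0,0,0],[0,0,0.01],[0,0,0.03],[0,0,0.04],[-0.01,0.03,0.04],[-0.015,0.04,0.04],[0,0,0]],"rotation":[[0.08,0.15,0],[0,0,0],[0,0,0],[0,0,0],[0,0,0],[0,0,0],[0,0,0],[0,0,0],[0,0,0],[0,0,0]],"jaw":[0.8,0.9,1,1,1,1,1,1,1,1]}'
python3 -m creep '{"travel":[[-0.018,0.04,0],[-0.018,0.04,0],[-0.018,0.04,0],[0,0,0],[0,0,0],[0,0,0]],"rotation":[[0,0,0],[0,0,0],[0,0,0],[0,0,0],[0,0,0],[0,0,0]],"jaw":[1,1,1,1,1,1]}'
python3 - <<'E'
from h import *
for n in('scene','side'):
    d,P,T=cam(n); P0=np.load(n+'0.npy'); cv2.imwrite(f'pics/{n}11.png',d['pixels'])
    print(n,'block',f(P,(.626,-.234),.06,.025,.031),'\n  die',f(P,(.381,-.264),.05,.047,.053),'\n  sleeve',f(P,(.382,.28),.05,.033,.039),'\n  knob',f(P,(.589,.246),.05,.031,.038))
    for c in((.429,-.038),(.704,.046)): print('  punch',f(P0,c,.03,.045,.064)[2],f(P,c,.03,.045,.064))
im=cv2.imread('pics/side11.png'); cv2.imwrite('pics/f.png',np.hstack([cv2.resize(im,(480,300)),cv2.resize(im[270:350,340:425],(319,300))]))
E
```

```text
time: 32.9
ee_pos: [0.6008, -0.1677, 0.2349]
tcp_rot: [-1.57, -0.001, -0.288]
force: [0.5, -0.5, 0.4]
gripper_width: 0.0855
time: 33.5
ee_pos: [0.5453, -0.0444, 0.2389]
tcp_rot: [-1.57, -0.007, -0.288]
force: [-1.0, -0.5, 0.0]
gripper_width: 0.085
scene block (679, 'z27.8', array([ 627.4, -232.9,   45.5]), array([ 627. , -233.8,   65.7,   66.1,   73.5])) 
  die (297, 'z49.7', array([ 383.3, -264. ,   27.6]), array([ 383.8, -264.3,   53.4,   52.6,   48.1])) 
  sleeve (84, 'z35.4', array([385.4, 279.4,  22.4]), array([383.5, 279.7,  40.7,  41.8,  27.2])) 
  knob (72, 'z34.1', array([589.7, 245.3,  15.8]), array([591.4, 245. ,  27.3,  27.3,  73.2]))
  punch [430.7 -36.9  11.7] (50, 'z59.5', array([429.9, -39.4,   9.9]), array([429.7, -39.2,  15.7,  18.6,  50.7]))
  punch [704.6  45.9  10.3] (57, 'z58.8', array([704.5,  46.3,   9.9]), array([704.7,  46.2,  17.6,  19. ,  24.8]))
side block (856, 'z26.7', array([ 625.4, -233.2,   45.1]), array([ 625.5, -233.3,   68.5,   66. ,   73.7])) 
  die (538, 'z48.7', array([ 381.5, -262.9,   27.1]), array([ 380.8, -262.4,   52.4,   52.5,   86.8])) 
  sleeve (89, 'z34.8', array([382.2, 279.6,  22.7]), array([381.8, 281. ,  42.6,  41.9,  85. ])) 
  knob 0
  punch [427.7 -37.9  10.3] (84, 'z57.6', array([427.4, -36.7,  11.5]), array([427.5, -38.3,  18.5,  19.5,  25.6]))
  punch [702.7  47.1  10.1] (69, 'z57.1', array([702.9,  47.5,  11.1]), array([702.8,  47.9,  18.6,  19. ,   9.6]))
```

View pics/f.png

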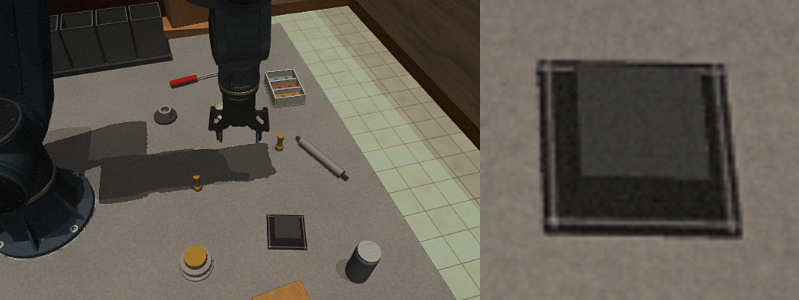

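The final view shows the block square and centred on the mat (286,231), the die on the anvil (195,257), the sleeve on the pin base (165,114), and both punches unmoved at (197,182) and (280,142). The gripper is open and clear, so I hand in.

```bash
python3 -c "
from plant import r
print(r.close_job())"
```

```text
the job is handed in; nothing more can be done
None
```

The job is handed in at about 33.6 s of the 120 s allowed. The stack was taken apart in order: knob into the lid, sleeve over the pin, die on the anvil, block on the mat. Each piece was lowered until it touched before I let go. The gripper ended open and clear of everything.

Last checks:
- **Block:** within about 1 mm of the mat's centre in both fixed cameras. It is at about 73.6°. The two mat angle estimates were 74.4° and 73.6°, so the alignment is good to about 1°.
- **Die:** about 1–2 mm from the anvil's centre, with its top at the right height.
- **Sleeve:** on the disc with the pin inside the hole, about 2–3 mm off centre toward +x. I left it because the clearance around the pin is 9 mm.
- **Knob:** upright in the lid, about 2–3 mm off centre. In the last side view the arm hid it, so that final check comes from the scene camera only.
- **Punches:** both standing and unmoved within measuring noise (up to about 2.5 mm).

The wrist force did not register contact clearly, so I judged each touch-down by the tool stopping at the computed height. The wrist and fixed cameras disagreed by about 2 mm, within the stated calibration.

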